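# Dispense a scent canister and ease the lid shut

### The job

Press the dispenser's side lever all the way down with the fingertips and keep it down until the scent canister has rolled out into the catch tray; then let the lever rise slowly under the finger so that the clear lid closes without slamming, and take the hand away. Work the dispenser by its lever alone, without touching its lid or the canister, and leave the canister lying in the tray and everything else on the counter where it stands.

Things in the scene. Friction and masses are not known exactly. Their poses are not given: they have to be found in the camera images.
- dispenser: fixed grey scent dispenser. Origin: centre of its housing's underside; x to its back, y to its left seen from the robot's side, z up; front is -x. Housing x -80 to +80 mm, 86 wide, 115 high; inside, a ramp runs down to the front into an open catch tray (x -80 to -158, same width, side walls 56 and end lip 62 mm above the counter). The lever runs along its -y side.
- lever_pad (a point): centre of the top face of the lever's black press pad: dispenser x -180, y -85, z +98 mm with the lever up; moves with the lever. Pad 45 (dispenser x) by 56 (y) by 8 mm. Lever axis: level, along dispenser y, 170 mm behind the pad's centre, 85 mm above the counter; full press lowers the pad's centre by 42 mm and tilts it 0.25 rad, front edge lowest.
- lever (a joint): angle of the lever, rad: 0 up (at rest), 0.25 pressed fully down onto its stop. Pushing the pad takes about 2 to 7 N; let go, the lever comes up by itself. The lid turns 3.6 times as far.
- lid (a joint): opening angle of the lid, rad: 0 closed, 0.9 fully open. Linked to the lever; hinged along the top back edge of the housing. Let go, it falls shut fast. Its front flap holds the canister back and frees it when about a quarter open.
- lid_edge (a point): middle of the top front edge of the lid (dispenser x -85, z +123 mm when closed; z about 250 mm open). The lid is clear plastic with black edges: 160 x 86 mm top plate and a 62 mm front flap, hinged at dispenser x +75, z +119 mm; not to be touched. While opening it reaches at most to dispenser x -99 mm.
- can_center (a point): centre of the scent canister, a white plastic cylinder with black ends, 44 mm in diameter and 66 mm long lying along dispenser y. Starts inside behind the lid's flap at about x -60 mm of the dispenser; lying in the tray against the lip its centre is at about x -130, z +57 mm. Not to be touched.
- bottle1: frosted glass diffuser bottle with black cap, 56 mm in diameter, 120 mm tall, standing; origin under its centre. Bystander.
- bottle2: second such bottle. Bystander.
- puck1: black plastic cup-holder scent puck, 66 mm in diameter, 28 mm tall; origin under its centre. Bystander.
- puck2: second such puck. Bystander.
- scraper: yellow plastic windshield scraper lying flat, 190 mm long along its x, blade 90 mm wide, up to 16 mm high; origin at mid length on the counter. Bystander.
- tip_cup: open steel tip cup, 76 mm in diameter, 95 mm tall; origin under its centre. Bystander.

How it is judged:
By the outcome, as a careful person would: the job done as asked, in the order asked, and still so for the second after the job is handed in, with the robot touching nothing.
It also fails if it takes over 35 s, if anything falls off the work surface, if the arm or the gripper's body presses on something with over 40 N, if the wrist force passes 120 N, or if a joint passes its speed limit or range.

### The arm

A 6-joint arm with a two-finger parallel gripper is mounted at the origin on the work surface. World frame = base frame: x ahead of the robot, y to its left, z up, the work surface at z = 0. Lengths are in m, angles in rad, forces in N, time in s.
With the tool pointing down it reaches from about 0.4 to 0.825 m from the base axis. Payload 7 kg.
Tool frame: the origin (TCP) lies midway between the tips of the shut fingers; the grasp point (between the pads) lies 19 mm behind it; z points along the fingers, y is the line along which they close (so a half turn about z gives the same grasp; the last joint's range is limited). The gripper opens to 88 mm and grips with 3 to 60 N. Pads are 19 mm wide; open, the fingers measure 130 mm over their backs; the gripper's body (78 mm by 193 mm) begins 47 mm behind the grasp point.
Start: joints at [1.412, 0.359, 0.012, 0, -1.224, -0.288], TCP at [0.292, 0.609, 0.227] pointing down, gripper open.
Joint ranges: [-3.07, 3.07], [-1.43, 2.12], [-1.02, 1.25], [-3.03, 1.67], [-3.05, -0], [-3.03, 3.03]. Speed limits (rad/s): [2.39, 2.39, 3.01, 3.14, 3.14, 3.14].

### API

Orientations are given as [roll, pitch, yaw] about the fixed x, y, z axes, in that order (R = Rz(yaw) Ry(pitch) Rx(roll)).
In Python, from station import arm gives the robot as it stands. The module is installed in compiled form; this text tells all that it offers.
- The arm moves only by the tool carry_out, never from a script. Its argument "commands" is a list of rows, each a list of 4 numbers: the shift along the world's x, y, z in units of 50 mm (1.0 is 50 mm), then the turn about the world's z in units of 6 degrees (1.0 is 6 degrees). A call has exactly 10 rows; each row is the pose to reach, as a shift and turn from the pose commanded when the call began; what a row does not reach only later rows make up. A row lasts 1/8 s, in which the tool goes at most 62.5 mm and 10.7 degrees, less where a joint would pass 70% of its speed; a pose out of reach is approached as far as the arm can. A call with a gripper value outside its range is refused whole. "claw" is the closure, from 0 (fully open) to 1 (shut), set as the call begins (left out, the last holds). The fingers move at their own pace and stop on an object; "force" is the grip in N (left out, the last holds). Time passes only in rows, so rows that repeat a pose let the fingers close, or fill a call up. It gives the time, the measured TCP pose, the force, the opening and the grip force at its end, in the units of the state.
- arm.get_state(): the state, without advancing time (a new reading comes with each control period).
- arm.grab_frame(name): name is "side" or "top" or "wrist"; returns a dict with "pixels" (480x640x3 uint8, red, green, blue), "fx", "fy", "cx", "cy" (pixels), "k1" (the pictures are not rectified: a ray, as slopes to the right and down, at radius r is drawn at 1 + k1 r^2 times it, then the intrinsics apply), "eye" and "orientation" of the camera in the world. Camera axes: x right, y down, z forward; pixel columns grow to the right and rows downward; lengths in m; the calibration is good to about 2 mm. A picture is of the moment at which its call begins. There is no depth.
- arm.job_done(): hands the job in; it is judged then, once.
Trained networks look in a picture, given as the dict that the camera call returned (one of the last four; its "shot" number tells which), for a name from the list of things; names that differ only in an ending like _2 or _b are one class to them, and where a whole thing is asked for, a point or a joint stands for the part that bears it (a point fixed in the world has none). Each returns a list of dicts, best first, with "conf" (0 to 1); they miss things now and then, are a little off and sometimes report something else, mostly with a low value. They report only what shows in the picture. A call takes as long as a camera call.
- arm.regions_of(picture, query): "pixels" (480x640 bool, what is visible of it) and "uv" ([column, row] in pixels, amid what is visible of it).
- arm.mark_of(picture, query): "uv" ([column, row] in pixels: a listed point, or the origin of a listed thing).
The state is a dict: "t": time; "q": joint angles; "qd": joint speeds; "joint_efforts": joint torques, N m; "eef_pos": TCP position; "ee_rot": TCP orientation; "force": force on the tool from outside, world axes, zero at the start; "moment": the same for the moment, N m; "width": finger opening in m; "gripper_force": force on a finger pad.
Only numpy, scipy, OpenCV 4.12 (cv2) and the standard library are available. Lean on these libraries where they do the work, as an engineer would, in place of code of your own. Each camera call takes 0.05 s, during which the arm holds its last target. There are 200 camera calls.

## Working session

There is one attempt and no reset: what is moved stays moved. The work goes in short steps, Python scripts to look and compute and a tool call to move; the robot and the scene stay as the last step left them, time stands still between calls to the robot, and variables do not carry over. Pictures are saved under pics/ and viewed, at most 10 in all, crops included, and the job is handed in when it is done.

Besides the shell and the picture viewer there is one more tool, called after ">>>" as a command line: name --pt "numbers of a row" for each row, then --argument value for the rest. carry_out: Moves the arm, as the interface text tells. Its arguments: {"type":"object","properties":{"commands":{"type":"array","items":{"type":"array","items":{"type":"number"}}},"claw":{"type":"number"},"force":{"type":"number"}},"required":["commands"]}

```bash
mkdir -p pics; cat > h.py <<'E'
import numpy as np, cv2
from scipy.spatial.transform import Rotation as Rn
from station import arm
def rot(o):
    o=np.array(o,float)
    return o if o.shape==(3,3) else Rn.from_euler('xyz',o).as_matrix()
def ray(f,uv):
    K=np.array([[f['fx'],0,f['cx']],[0,f['fy'],f['cy']],[0,0,1.]])
    p=cv2.undistortPoints(np.array([[uv]],float),K,np.array([f['k1'],0,0,0.]))[0,0]
    return np.array(f['eye']),rot(f['orientation'])@np.array([p[0],p[1],1])
def at_z(f,uv,z):
    e,d=ray(f,uv); return e+d*(z-e[2])/d[2]
def tri(f1,u1,f2,u2):
    e1,d1=ray(f1,u1);e2,d2=ray(f2,u2)
    s=np.linalg.lstsq(np.c_[d1,-d2],e2-e1,rcond=None)[0]
    a,b=e1+s[0]*d1,e2+s[1]*d2
    return (a+b)/2,np.linalg.norm(a-b)
def save(f,n): cv2.imwrite('pics/'+n,cv2.cvtColor(f['pixels'],cv2.COLOR_RGB2BGR))
E
python3 - <<'E'
from h import *
s=arm.get_state();print(s['t'],s['eef_pos'],s['ee_rot'],s['width'],s['force'])
F={n:arm.grab_frame(n) for n in('side','top')}
for n,f in F.items():
    save(f,n+'0.png');print(n,f['eye'],f['orientation'],f['k1'])
Z=dict(dispenser=0,lever_pad=.098,lid_edge=.123,can_center=.06,bottle1=0,puck1=0,scraper=0,tip_cup=0)
for q,z in Z.items():
    M={n:arm.mark_of(f,q) for n,f in F.items()}
    for n in F:
        for m in M[n][:3]: print(q,n,round(m['conf'],2),np.round(m['uv'],1),np.round(at_z(F[n],m['uv'],z),3))
    if M['side'] and M['top']: print('  tri',*[np.round(x,3) for x in tri(F['side'],M['side'][0]['uv'],F['top'],M['top'][0]['uv'])])
E
```

```text
0.0 [0.29148229 0.60827767 0.22563065] [ 3.13992326e+00 -2.03464343e-04 -4.46871755e-01] 0.08741153718241557 [ 0.03569955 -0.92252221 -0.20362139]
side [ 0.467443   -1.10083666  0.81650528] [-2.15063837 -0.00966853 -0.13746082] -0.0810418852566949
top [0.53080948 0.02678749 0.88125374] [-3.06435179  0.00856449 -1.59625107] -0.07597383424076831
dispenser side 0.94 [379.  292.1] [ 0.737 -0.091  0.   ]
dispenser side 0.18 [385.6 351.6] [ 0.711 -0.271 -0.   ]
dispenser top 0.87 [376.2 171.9] [ 0.73  -0.085  0.   ]
  tri [ 0.735 -0.086 -0.005] 0.007
lever_pad side 0.8 [290.  280.9] [ 0.542 -0.157  0.098]
lever_pad top 0.89 [429.4 262.4] [ 0.546 -0.159  0.098]
lever_pad top 0.39 [386.4 204.7] [ 0.649 -0.088  0.098]
  tri [ 0.544 -0.159  0.1  ] 0.004
lid_edge side 0.78 [339.3 243.8] [ 0.65  -0.078  0.123]
lid_edge top 0.57 [383.7 203.2] [ 0.648 -0.08   0.123]
lid_edge top 0.21 [426.5 266.7] [ 0.538 -0.148  0.123]
  tri [ 0.649 -0.08   0.124] 0.002
bottle1 side 0.82 [385.7 352.4] [ 0.711 -0.273  0.   ]
bottle1 side 0.66 [330.7 369.8] [ 0.601 -0.305  0.   ]
bottle1 top 0.65 [489.  236.9] [ 0.595 -0.304  0.   ]
bottle1 top 0.57 [469.8 183.4] [ 0.703 -0.271  0.   ]
  tri [ 0.646 -0.303  0.031] 0.108
puck1 side 0.75 [318.3 255.3] [0.626 0.062 0.   ]
puck1 side 0.24 [291.6 281.9] [ 0.555 -0.032  0.   ]
puck1 top 0.77 [306.8 230.9] [0.616 0.056 0.   ]
puck1 top 0.69 [310.9 175.6] [0.726 0.045 0.   ]
  tri [0.62  0.056 0.004] 0.01
scraper top 0.7 [232.9 258. ] [0.566 0.203 0.   ]
tip_cup side 0.63 [301.5 402.8] [ 0.539 -0.376  0.   ]
tip_cup top 0.74 [524.6 264.7] [ 0.538 -0.373  0.   ]
  tri [ 0.538 -0.374 -0.002] 0.001
```

View pics/top0.png

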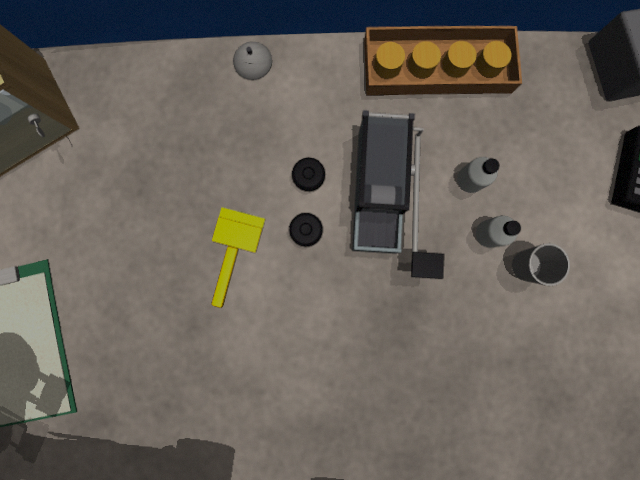

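View pics/side0.png

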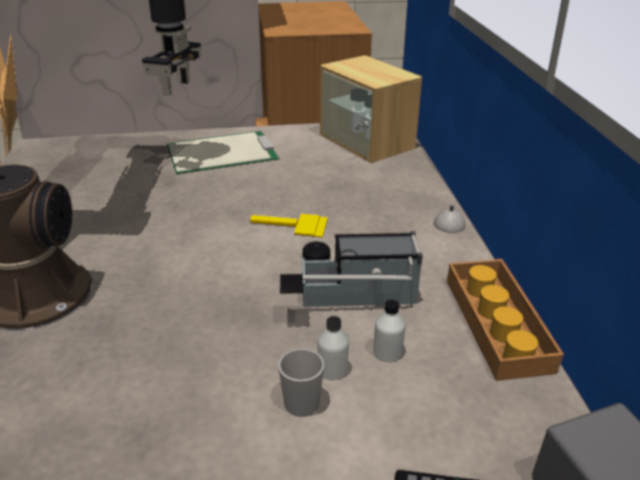

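Top view: pad at (428,265), tray at (378,232), canister at (383,195), bottles at (480,172) and (503,230), cup at (548,265). The measured pad height of 0.100 m fits the given 0.098 m. The side view shows the air above the pad is clear. I'll shut the fingers and move over.

>>> carry_out --pt "0.2 -0.5 0 0.1" --pt "0.5 -1.5 0 0.3" --pt "0.8 -2.5 0 0.6" --pt "1.2 -3.6 0 0.8" --pt "1.5 -4.7 0 1.1" --pt "1.9 -5.8 0 1.3" --pt "2.25 -6.9 0 1.6" --pt "2.6 -8.0 0 1.8" --pt "2.95 -9.1 0 2.1" --pt "3.3 -10.2 0 2.3" --claw 1 --force 20

```text
t: 2.15
eef_pos: [0.457, 0.097, 0.2271]
ee_rot: [-3.141, -0.001, -0.205]
force: [1.5, 1.3, 0.4]
width: 0.0007
gripper_force: 0.0
```

>>> carry_out --pt "0.35 -1.1 0 0.25" --pt "0.7 -2.2 0 0.5" --pt "1.0 -3.1 0 0.7" --pt "1.3 -4.0 0 0.9" --pt "1.5 -4.6 0 1.1" --pt "1.6 -5.0 0 1.2" --pt "1.6 -5.2 -0.2 1.2" --pt "1.6 -5.2 -0.5 1.2" --pt "1.6 -5.2 -0.8 1.2" --pt "1.6 -5.2 -0.8 1.2"

```text
t: 3.4
eef_pos: [0.5356, -0.1605, 0.1848]
ee_rot: [3.141, 0.003, -0.079]
force: [-0.8, -0.6, 0.5]
width: 0.0003
gripper_force: 0.0
```

```bash
python3 - <<'E'
from h import *
s=arm.get_state();print(s['t'],s['eef_pos'],s['ee_rot'],s['width'],s['force'],s['q'])
F={n:arm.grab_frame(n) for n in('side','wrist')}
for n,f in F.items():
    save(f,n+'1.png')
    for m in arm.mark_of(f,'lever_pad')[:2]: print(n,m['conf'],m['uv'],at_z(f,m['uv'],.098))
E
```

```text
3.4 [ 0.53555005 -0.16050336  0.1847871 ] [ 3.14149913e+00  3.10630703e-03 -7.94522691e-02] 0.00025479926069450385 [-0.78924188 -0.58027703  0.49094878] [ 5.87524923e-02  2.02794203e-01 -3.04396218e-01 -3.82939645e-04
 -1.06669551e+00  1.43277720e+00]
side 0.59 [291.6, 283.6] [ 0.54403858 -0.16545742  0.098     ]
side 0.26 [331.3, 371.9] [ 0.58484107 -0.40493078  0.098     ]
wrist 0.6 [313.5, 232.5] [ 0.54277658 -0.15684902  0.098     ]
```

>>> carry_out --pt "0 0 -0.4 0" --pt "0 0 -0.8 0" --pt "0 0 -1.2 0" --pt "0 0 -1.45 0" --pt "0 0 -1.6 0" --pt "0 0 -1.66 0" --pt "0 0 -1.72 0" --pt "0 0 -1.8 0" --pt "0 0 -1.9 0" --pt "0 0 -2.0 0"

```text
t: 4.85
eef_pos: [0.5367, -0.1613, 0.0866]
ee_rot: [3.142, -0.0, -0.08]
force: [-1.2, 1.3, 5.4]
width: 0.0005
gripper_force: 2.3
```

>>> carry_out --pt "0 0 -0.08 0" --pt "0 0 -0.16 0" --pt "0 0 -0.24 0" --pt "0 0 -0.32 0" --pt "0 0 -0.39 0" --pt "0 0 -0.45 0" --pt "0 0 -0.5 0" --pt "0 0 -0.54 0" --pt "0 0 -0.57 0" --pt "0 0 -0.59 0"

```text
t: 6.1
eef_pos: [0.5366, -0.1613, 0.0569]
ee_rot: [-3.142, 0.0, -0.08]
force: [1.1, -0.1, 4.4]
width: 0.0002
gripper_force: 1.7
```

```bash
python3 - <<'E'
from h import *
s=arm.get_state();print(s['t'],s['eef_pos'],s['force'],s['moment'])
F={n:arm.grab_frame(n) for n in('side','top')}
for n,f in F.items():
    save(f,n+'2.png')
    for q in ('lid_edge','lever_pad','can_center'):
        for m in arm.mark_of(f,q)[:1]: print(n,q,m['conf'],np.round(m['uv']))
c=cv2.resize(np.hstack([F['side']['pixels'][180:340,240:440],F['top']['pixels'][100:300,320:520][:160+0] if 0 else F['top']['pixels'][130:290,300:500]]),(800,320))
cv2.imwrite('pics/c2.png',c[:,:,::-1])
E
```

```text
6.1 [ 0.53661121 -0.1612647   0.05694166] [ 1.14585018 -0.06500905  4.41507565] [-0.05993891 -0.67616318 -0.03513227]
side lid_edge 0.88 [370. 194.]
side lever_pad 0.78 [292. 298.]
side can_center 0.59 [316. 274.]
top lid_edge 0.89 [399. 149.]
top can_center 0.42 [380. 238.]
```

View pics/c2.png

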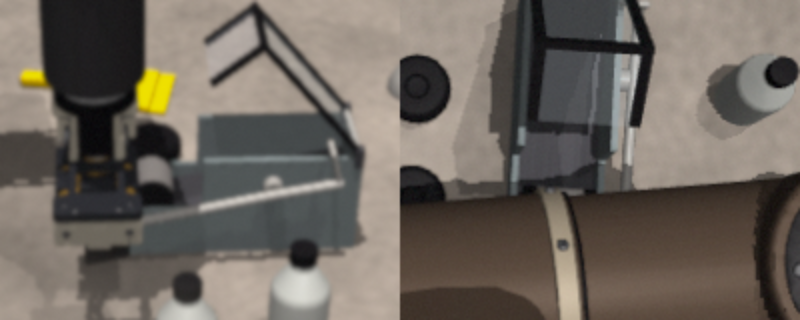

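The lid is wide open, with its edge at side (370,194), and the canister is already in the tray at side (316,274). The force hasn't risen, so the lever isn't on its stop yet. I'll press on to the stop and hold.

>>> carry_out --pt "0 0 -0.02 0" --pt "0 0 -0.04 0" --pt "0 0 -0.06 0" --pt "0 0 -0.08 0" --pt "0 0 -0.08 0" --pt "0 0 -0.08 0" --pt "0 0 -0.08 0" --pt "0 0 -0.08 0" --pt "0 0 -0.08 0" --pt "0 0 -0.08 0"

```text
t: 7.75
eef_pos: [0.537, -0.1614, 0.0553]
ee_rot: [3.141, -0.001, -0.079]
force: [-5.8, 2.8, 23.6]
width: 0.0005
gripper_force: 12.4
```

```bash
python3 - <<'E'
from h import *
f=arm.grab_frame('side')
yaw=-.078
for q,z in (('can_center',.057),('lid_edge',.25)):
    for m in arm.mark_of(f,q)[:1]:
        p=at_z(f,m['uv'],z); d=Rn.from_euler('z',-yaw).apply(p-[.735,-.086,0])
        print(q,m['conf'],np.round(m['uv']),p,d)
E
```

```text
can_center 0.92 [313. 271.] [ 0.59709157 -0.07481483  0.057     ] [-0.13836068  0.00040521  0.057     ]
lid_edge 0.9 [372. 189.] [ 0.70855082 -0.0881572   0.25      ] [-0.02620067 -0.00421159  0.25      ]
```

Canister centre comes out at about x -138 mm, so it is against the lip at rest. Now I'll let the lever rise slowly.

>>> carry_out --pt "0 0 0.02 0" --pt "0 0 0.04 0" --pt "0 0 0.06 0" --pt "0 0 0.08 0" --pt "0 0 0.11 0" --pt "0 0 0.14 0" --pt "0 0 0.17 0" --pt "0 0 0.2 0" --pt "0 0 0.23 0" --pt "0 0 0.25 0"

```text
t: 9.15
eef_pos: [0.5358, -0.1613, 0.0654]
ee_rot: [-3.142, 0.002, -0.081]
force: [-3.8, 1.3, 3.0]
width: 0.0005
gripper_force: 1.9
```

>>> carry_out --pt "0 0 0.02 0" --pt "0 0 0.04 0" --pt "0 0 0.06 0" --pt "0 0 0.08 0" --pt "0 0 0.1 0" --pt "0 0 0.12 0" --pt "0 0 0.14 0" --pt "0 0 0.16 0" --pt "0 0 0.18 0" --pt "0 0 0.2 0"

```text
t: 10.4
eef_pos: [0.5367, -0.1613, 0.0757]
ee_rot: [3.142, -0.0, -0.08]
force: [-3.9, -0.5, 3.1]
width: 0.0004
gripper_force: 2.1
```

>>> carry_out --pt "0 0 0.02 0" --pt "0 0 0.04 0" --pt "0 0 0.06 0" --pt "0 0 0.08 0" --pt "0 0 0.1 0" --pt "0 0 0.12 0" --pt "0 0 0.14 0" --pt "0 0 0.16 0" --pt "0 0 0.18 0" --pt "0 0 0.2 0"

```text
t: 11.65
eef_pos: [0.5367, -0.1613, 0.0856]
ee_rot: [-3.142, -0.0, -0.08]
force: [-3.9, 0.1, 3.8]
width: 0.0006
gripper_force: 2.2
```

>>> carry_out --pt "0 0 0.02 0" --pt "0 0 0.04 0" --pt "0 0 0.06 0" --pt "0 0 0.08 0" --pt "0 0 0.1 0" --pt "0 0 0.12 0" --pt "0 0 0.14 0" --pt "0 0 0.16 0" --pt "0 0 0.18 0" --pt "0 0 0.2 0"

```text
t: 12.9
eef_pos: [0.5369, -0.1613, 0.0957]
ee_rot: [3.142, -0.001, -0.08]
force: [-2.7, -0.4, 4.2]
width: 0.0002
gripper_force: 2.1
```

Still in contact. Continue slowly to the end of travel, then lift and retreat.

>>> carry_out --pt "0 0 0.01 0" --pt "0 0 0.02 0" --pt "0 0 0.03 0" --pt "0 0 0.04 0" --pt "0 0 0.05 0" --pt "0 0 0.06 0" --pt "0 0 0.07 0" --pt "0 0 0.08 0" --pt "0 0 0.1 0" --pt "0 0 0.12 0"

```text
t: 14.15
eef_pos: [0.5367, -0.1613, 0.1016]
ee_rot: [-3.142, 0.0, -0.08]
force: [-0.5, 0.3, -0.5]
width: 0.0007
gripper_force: 0.0
```

>>> carry_out --pt "0 0 0.02 0" --pt "0 0 0.05 0" --pt "0 0 0.1 0" --pt "0 0 0.3 0" --pt "0 0 0.7 0" --pt "0 0 1.2 0" --pt "0 0 1.7 0" --pt "0 0 2.2 0" --pt "-0.3 0 2.5 0" --pt "-0.6 0 2.6 0"

```text
t: 15.4
eef_pos: [0.5057, -0.1613, 0.2324]
ee_rot: [-3.141, -0.001, -0.08]
force: [-0.1, -0.0, -0.1]
width: 0.0004
gripper_force: 0.0
```

>>> carry_out --pt "-0.3 0.4 0 0" --pt "-0.5 1.0 0 0" --pt "-0.6 1.8 0 0" --pt "-0.6 2.6 0 0" --pt "-0.6 3.4 0 0" --pt "-0.6 4.2 0 0" --pt "-0.6 4.8 0 0" --pt "-0.6 5.2 0 0" --pt "-0.6 5.3 0 0" --pt "-0.6 5.3 0 0"

```text
t: 16.65
eef_pos: [0.4763, 0.1034, 0.2313]
ee_rot: [3.141, 0.0, -0.08]
force: [0.2, 0.1, -0.7]
width: 0.0008
gripper_force: 0.0
```

```bash
python3 - <<'E'
from h import *
s=arm.get_state();print(s['t'],s['eef_pos'],s['force'])
F={n:arm.grab_frame(n) for n in('side','top')}
yaw=-.078
for n,f in F.items():
    for q,z in (('can_center',.057),('lid_edge',.123),('lever_pad',.098)):
        for m in arm.mark_of(f,q)[:1]:
            p=at_z(f,m['uv'],z); print(n,q,round(m['conf'],2),np.round(m['uv']),Rn.from_euler('z',-yaw).apply(p-[.735,-.086,0]).round(3))
c=cv2.resize(np.hstack([F['side']['pixels'][180:420,240:440],F['top']['pixels'][100:340,200:400],F['top']['pixels'][100:340,380:580]]),(800,320))
cv2.imwrite('pics/c3.png',c[:,:,::-1])
E
```

```text
16.65 [0.47633212 0.10335987 0.23132771] [ 0.24618122  0.06165614 -0.66637198]
side lid_edge 0.64 [339. 245.] [-0.087 -0.003  0.123]
side lever_pad 0.97 [287. 283.] [-0.193 -0.091  0.098]
top can_center 0.71 [380. 235.] [-0.136 -0.005  0.057]
top lid_edge 0.57 [385. 205.] [-0.09  -0.003  0.123]
top lever_pad 0.76 [428. 261.] [-0.181 -0.085  0.098]
```

View pics/c3.png

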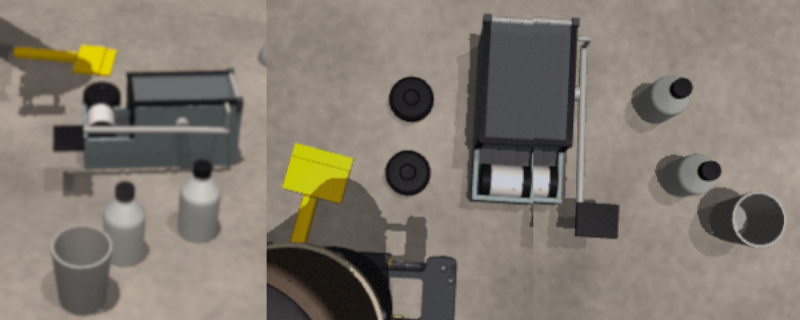

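The lid is closed with its edge at side (339,245), the lever is up, and the canister lies in the tray at top (380,235). Nothing else has moved.

```bash
python3 -c "
from station import arm
print(arm.job_done())"
```

```text
the job is handed in; nothing more can be done
None
```

I pressed the lever to its stop and held it until the canister lay in the tray, then let it rise over about 6 s so the lid closed gently; the hand is clear, nothing else moved, and the job was handed in at about 17 s.

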